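Open the row and shelve a carton beside its fellow

ROBOT

A 6-joint arm with a two-finger parallel gripper is mounted at the origin on a cart in front of the work surface, level with it; the furniture and walls round the work are solid. World frame = base frame: x ahead of the robot, y to its left, z up, the work surface at z = 0. Lengths are in m, angles in rad, forces in N, time in s.
With the tool pointing down it reaches from about 0.3 to 0.875 m from the base axis. Payload 4.2 kg.
Tool frame: the origin (TCP) lies midway between the tips of the shut fingers; the grasp point (between the pads) lies 19 mm behind it; y points along the fingers, x is the direction in which the jaws open and shut, and the axes are right-handed (so a half turn about y gives the same grasp; the last joint's range is limited). The gripper opens to 85 mm and grips with 20 to 120 N. Pads are 22 mm wide; open, the fingers measure 114 mm over their backs; the gripper's body (76 mm by 85 mm) begins 54 mm behind the grasp point. The pads swing forward as they close: fully open they stand 13 mm farther back than shut.
Start: joints at [-1.254, 0.32, 1.565, -0, 1.257, -0.02], TCP at [0.19, -0.543, 0.231] pointing down, gripper open.
Joint ranges: [-3.11, 3.11], [-0.84, 2.01], [0.21, 2.61], [-1.34, 4.49], [0.05, 2.63], [-2.56, 2.56]. Speed limits (rad/s): [2.57, 2.57, 3.14, 3.14, 3.14, 3.14].

INTERFACE

Orientations are given as a rotation vector (axis times angle).
In Python, from workcell import * gives the robot as it stands. The module is installed in compiled form; this text tells all that it offers.
- The arm moves only by the tool drive_tool, never from a script. Its arguments are lists of equal length, an entry for each row: "dp": the shift along the tool's x, y, z in m, a list of three; "yaw": the turn about the tool's y in units of 6 degrees (1.0 is 6 degrees). In form: {"dp": [[tx, ty, tz], ...], "yaw": [yaw, ...]}. A call has 1 to 12 rows; each row is the pose to reach, as a shift and turn from the pose commanded when the call began, along the tool's axes at that moment; what a row does not reach only later rows make up. A row lasts 1/8 s, in which the tool goes at most 62.5 mm and 10.7 degrees, less where a joint would pass 70% of its speed; a pose out of reach is approached as far as the arm can. A call with a gripper value outside its range is refused whole. "grip" is the finger opening in m, from 0 to 0.0854, set as the call begins (left out, the last holds). The fingers move at their own pace and stop on an object; "squeeze" is the grip in N (left out, the last holds). Time passes only in rows, so rows that repeat a pose let the fingers close. It gives the time, the measured TCP pose, the force and the opening at its end, in the units of the state.
- get_state(): the state, without advancing time (a new reading comes with each control period).
- camera(name): name is "scene" or "top"; returns a dict with "color" (384x512x3 uint8, red, green, blue), "range_z" (384x512 float32, m along the optical axis (not along the pixel's ray), 0 where there is no reading), "vertical_fov" (degrees; the focal length in pixels is half the picture's height over the tangent of half this angle, whatever the lens; pixels are square), "cx", "cy" (the principal point, pixels), "D" ([k1, k2, p1, p2, k3] as OpenCV has them; the pictures are not rectified), "origin" and "attitude" of the camera in the world. Camera axes: x right, y up, looking along -z (the intrinsics and any distortion apply to the point x, -y, -z); pixel columns grow to the right and rows downward; lengths in m; the calibration is good to about 2 mm. A picture is of the moment at which its call begins.
- hand_in(): hands the job in, once; it reports no verdict.
The state is a dict: "clock": time; "joint_pos": joint angles; "dq": joint speeds; "joint_efforts": joint torques, N m; "tool_pos": TCP position; "ee_rot": TCP orientation; "force": force on the tool from outside, world axes, zero at the start; "ft_torque": the same for the moment, N m; "gripper_width": opening from 0.0 (shut) to 1.0 (fully open).
Only numpy, scipy, OpenCV 4.12 (cv2) and the standard library are available. Lean on these libraries where they do the work, as an engineer would, in place of code of your own. Each camera call takes 0.05 s, during which the arm holds its last target.

TASK

The tall carton standing by itself is fresh stock: put it into the white stock tray directly beside the other tall carton. The row is tight and the tray has only just room for one more, so slide the neighbours and the metal end stop well along to open a gap, lower the carton upright onto the tray floor in it, then push the end stop back up until it holds the whole row snugly with no gaps. The cartons are full and dent easily: push and press only lightly, leave the others standing in the tray, and do not disturb the things round about.

Things in the scene. Friction and masses are not known exactly. Their poses are not given: they have to be found in the camera images.
- stock_tray: White sheet-steel stock tray fixed to the table, 71 mm deep (x), 300 mm long (y). Origin: centre of its underside; x away from the robot, z up. Front and rear lips are 65 mm apart inside, rounded, tops 21 mm above the table. Fixed end wall at +y, 60 mm high, inner face at y = +145 mm. The row stands between it and the end stop, cartons' 45 mm thickness along y, 60 mm depth along x
- tray_floor (a point): Point on top of the tray's 4 mm thick floor at its centre, same axes as the tray
- end_stop (a joint): Travel of the end stop (m): 0 with its face at y = -37 mm in the tray's frame, growing as it slides to -y, away from the row; hard stop at 0.047. A felt brake holds it wherever it is left; sliding it takes about 3.5 N. It starts near 0, tight on four cartons; five tight cartons bring it to 0.043, so with the stop fully back a fifth carton has 4 mm to spare
- end_stop_face (a point): End stop: upright steel plate 60 mm wide (x), 3 mm thick, top 74 mm above the table, on a flat foot reaching 40 mm to -y behind it (foot's top 8 mm above the table). Point: middle of the face towards the row, 40 mm above the table; tray's axes. It is pushed up from behind, on the plate above the foot
- new_carton_mid (a point): The fresh stock: printed folding carton stood on end, 45 mm thick, 60 mm deep, 85 mm tall, 0.08 to 0.17 kg. Point: its centre. Its y axis points up, its x axis runs through its 45 mm thickness, its z axis along its 60 mm depth. To be gripped across the 60 mm depth. It stands by itself on the table to the right of the tray, upright
- tall_carton_mid (a point): The tall carton already in the row: printed folding carton stood on end, 45 mm thick, 60 mm deep, 85 mm tall, 0.08 to 0.17 kg. Point: its centre. Its y axis points up, its x axis runs through its 45 mm thickness, its z axis along its 60 mm depth. To be gripped across the 60 mm depth. It has one of the three places nearest the fixed end wall, never the one at the end stop
- short_carton_1_mid (a point): A short plain white and grey carton of the row, 45 mm thick (its y), 60 mm deep (its x), 58 mm tall, 0.08 to 0.17 kg. Point: its centre, 29 mm above its foot; z up.
- short_carton_2_mid (a point): A short plain white and grey carton of the row, 45 mm thick (its y), 60 mm deep (its x), 58 mm tall, 0.08 to 0.17 kg. Point: its centre, 29 mm above its foot; z up.
- short_carton_3_mid (a point): A short plain white and grey carton of the row, 45 mm thick (its y), 60 mm deep (its x), 58 mm tall, 0.08 to 0.17 kg. Point: its centre, 29 mm above its foot; z up. This one always stands at the end stop.
- saline_bottle_mid (a point): Bystander: white bottle, 48 mm across, 104 mm high, left of the tray; point at half height, z up
- iodine_bottle_mid (a point): Bystander: brown bottle, 42 mm across, 88 mm high, left of the tray; point at half height, z up
- plaster_roll_mid (a point): Bystander: roll of plaster tape lying flat, 68 mm across, 19 mm high; point at half height, z up
Not all that is in view belongs to the job. Leave any red look-alike of the part that bears short_carton_1_mid alone.

How it is judged:
On the way, in this order (a step that is already met when the one before it is completed fails the run):
1. a gap is opened: the end stop has been slid back at least 40 mm from where a row of four stands tight (value of joint end_stop above 0.04 m), for 0.2 s.
2. the new carton stands upright on the tray floor directly beside the other tall carton (centres less than 53 mm apart) (z of new_carton_mid in the frame of tray_floor between 0.0395 and 0.0455 m and x of new_carton_mid in the frame of tray_floor between -0.006 and 0.006 m and angle between new_carton_mid's own y axis and vertical below 0.08 rad and horizontal distance between new_carton_mid and tall_carton_mid below 0.053 m), for 0.2 s.
At the end, for the whole second after the job is handed in: All five cartons stand upright (0.08 rad) on the tray floor between the lips (3 mm in height); the two tall ones side by side, centres under 48.5 mm apart; the end stop pushed up against the row with under 1.5 mm of gaps left in all (joint below 0.0445); all at rest, released (z of tall_carton_mid in the frame of tray_floor between 0.0395 and 0.0455 m and x of tall_carton_mid in the frame of tray_floor between -0.006 and 0.006 m and angle between each of tall_carton_mid, new_carton_mid's own y axis and vertical below 0.08 rad and z of short_carton_1_mid in the frame of tray_floor between 0.026 and 0.032 m and x of short_carton_1_mid in the frame of tray_floor between -0.006 and 0.006 m and angle between each of short_carton_1_mid, short_carton_2_mid, short_carton_3_mid's own z axis and vertical below 0.08 rad and z of short_carton_2_mid in the frame of tray_floor between 0.026 and 0.032 m and x of short_carton_2_mid in the frame of tray_floor between -0.006 and 0.006 m and z of short_carton_3_mid in the frame of tray_floor between 0.026 and 0.032 m and x of short_carton_3_mid in the frame of tray_floor between -0.006 and 0.006 m and z of new_carton_mid in the frame of tray_floor between 0.0395 and 0.0455 m and x of new_carton_mid in the frame of tray_floor between -0.006 and 0.006 m and horizontal distance between new_carton_mid and tall_carton_mid below 0.0485 m and value of joint end_stop below 0.0445 m and linear speed of new_carton below 0.01 m/s); the robot touches nothing.
It fails at once if a carton is dented: more than 20 N between two cartons, or between a carton and the end stop (contact force between tall_carton and short_carton_1 above 20 N or contact force between any of tall_carton, short_carton_1 and short_carton_2 above 20 N or contact force between any of tall_carton, short_carton_1, short_carton_2 and short_carton_3 above 20 N or contact force between any of tall_carton, short_carton_1, short_carton_2, short_carton_3 and new_carton above 20 N or contact force between any of tall_carton, short_carton_1, short_carton_2, short_carton_3, new_carton and end_stop above 20 N).
It fails at once if a carton is rammed against the tray: more than 40 N (contact force between any of tall_carton, short_carton_1, short_carton_2, short_carton_3, new_carton and stock_tray above 40 N).
It fails at once if a carton of the row is lifted out or tipped (more than 20 mm up, or 0.35 rad) (z of tall_carton_mid in the frame of tray_floor above 0.0625 m or z of any of short_carton_1_mid, short_carton_2_mid, short_carton_3_mid in the frame of tray_floor above 0.049 m or not (angle between tall_carton_mid's own y axis and vertical below 0.35 rad) or not (angle between short_carton_1_mid's own z axis and vertical below 0.35 rad) or not (angle between short_carton_2_mid's own z axis and vertical below 0.35 rad) or not (angle between short_carton_3_mid's own z axis and vertical below 0.35 rad)).
It fails at once if a bottle or the plaster roll is shifted by more than 25 mm or tipped (distance of any of saline_bottle_mid, iodine_bottle_mid, plaster_roll_mid from where it was at the start of the episode above 0.025 m or angle between any of saline_bottle_mid, iodine_bottle_mid, plaster_roll_mid's own z axis and vertical above 0.3 rad).
It also fails if it takes over 72 s, if anything falls off the work surface, if the arm or the gripper's body presses on something with over 40 N, if the wrist force passes 120 N, or if a joint passes its speed limit or range.

## Working session

There is one attempt and no reset: what is moved stays moved. The work goes in short steps, Python scripts to look and compute and a tool call to move; the robot and the scene stay as the last step left them, time stands still between calls to the robot, and variables do not carry over. Pictures are saved under pics/ and viewed, and the job is handed in when it is done.

Besides the shell and the picture viewer there is one more tool, called by a JSON object that holds its "api" and its "payload". drive_tool: Moves the arm, as the interface text tells. Its arguments: {"type":"object","properties":{"dp":{"type":"array","items":{"type":"array","items":{"type":"number"}}},"yaw":{"type":"array","items":{"type":"number"}},"grip":{"type":"number"},"squeeze":{"type":"number"}},"required":["dp","yaw"]}

```bash
mkdir -p pics
cat > h.py <<'E'
from workcell import *
import numpy as np, cv2
from scipy.spatial.transform import Rotation as R
def snap(n,f):
    c=camera(n); cv2.imwrite('pics/'+f,cv2.cvtColor(c['color'],cv2.COLOR_RGB2BGR)); np.save('pics/'+f[:-4]+'.npy',c,allow_pickle=True); return c
def load(f): return np.load('pics/'+f+'.npy',allow_pickle=True).item()
def KD(c):
    f=c['color'].shape[0]/2/np.tan(np.radians(c['vertical_fov'])/2)
    return np.array([[f,0,c['cx']],[0,f,c['cy']],[0,0,1.]]),np.array(c['D'],float)
def att(c):
    a=np.array(c['attitude'],float)
    return a if a.shape==(3,3) else R.from_rotvec(a).as_matrix()
def rays(c,uv):
    K,D=KD(c); p=cv2.undistortPoints(np.array(uv,float).reshape(-1,1,2),K,D)[:,0]
    d=np.c_[p[:,0],-p[:,1],-np.ones(len(p))]; return d@att(c).T
def plane(c,uv,z):
    d=rays(c,uv); o=np.array(c['origin']); return o+d*((z-o[2])/d[:,2])[:,None]
def cloud(c):
    h,w=c['range_z'].shape; u,v=np.meshgrid(np.arange(w),np.arange(h))
    d=rays(c,np.c_[u.ravel(),v.ravel()]); P=np.array(c['origin'])+d*c['range_z'].reshape(-1,1)
    P[c['range_z'].ravel()==0]=np.nan
    return P.reshape(h,w,3)
E
python3 - <<'E'
from h import *
for n in('scene','top'):
    c=snap(n,n+'0.png'); print({k:c[k] for k in c if k not in('color','range_z')})
print(get_state())
E
```

```text
{'vertical_fov': 42.067682351384725, 'cx': 251.75285095289183, 'cy': 190.49553072264544, 'D': array([-0.18027949,  0.        ,  0.        ,  0.        ,  0.        ]), 'origin': array([0.07854918, 0.62391949, 1.07960258]), 'attitude': array([ 0.24044388, -0.88634944, -2.4330776 ])}
{'vertical_fov': 57.51565836618879, 'cx': 254.08629333054577, 'cy': 184.75137242626928, 'D': array([0.02143162, 0.        , 0.        , 0.        , 0.        ]), 'origin': array([ 0.41621249, -0.08421468,  0.93604005]), 'attitude': array([ 0.10545182, -0.11140229, -1.5381541 ])}
{'clock': 0.1, 'joint_pos': array([-1.25400634e+00,  3.20244175e-01,  1.56555986e+00, -3.04525448e-05,
        1.25739536e+00, -2.00138808e-02]), 'dq': array([ 0.00195246, -0.00139315, -0.00248963, -0.00141839, -0.0006869 ,
        0.00100032]), 'joint_efforts': array([-2.58372329e-04, -4.16409051e+01, -2.34704715e+01, -1.01089492e-05,
        4.91480489e-03, -1.21430818e-05]), 'tool_pos': array([ 0.18987349, -0.54229522,  0.23055592]), 'ee_rot': array([-1.34896591,  0.95855556, -0.9563896 ]), 'force': array([ 1.11543235, -0.21105506, -0.29146527]), 'ft_torque': array([-0.01420622,  0.04213602,  0.01878043]), 'gripper_width': 1.0016012090163973}
```

```bash
sleep 1
```

```text
(no output)
```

View pics/scene0.png

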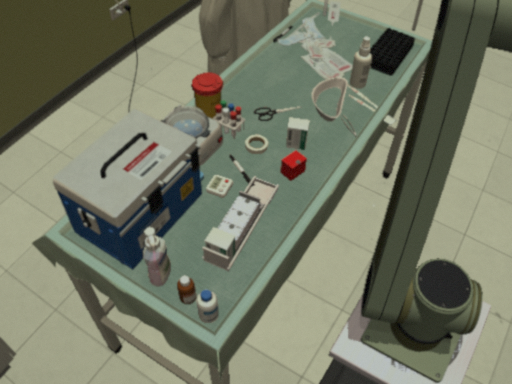

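View pics/top0.png

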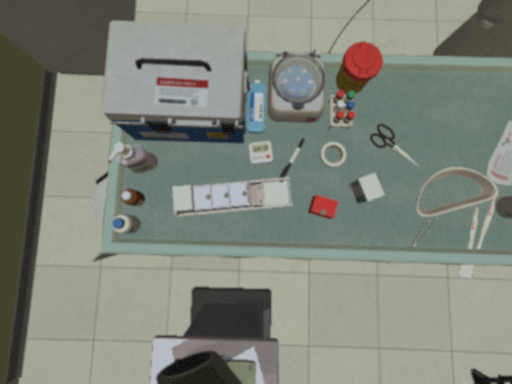

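The top view shows the tray from about (173,200) to (292,192), the new carton at (368,187), the red decoy at (323,206) and the bottles at (125,150–225). I'll zoom in next.

Run:
```python
from h import *
c=load('top0'); im=cv2.imread('pics/top0.png')
cv2.imwrite('pics/z1.png',cv2.resize(im[150:230,160:320],None,fx=5,fy=5,interpolation=cv2.INTER_CUBIC))
P=cloud(c)
np.set_printoptions(precision=3,suppress=True,linewidth=200)
for u in range(168,300,4): print(u, P[196,u], P[190,u,2],P[202,u,2])
for v in range(172,206,3): print(v,P[v,358:388:4,2])
im=cv2.imread('pics/scene0.png')
cv2.imwrite('pics/z2.png',cv2.resize(im[110:270,190:330],None,fx=3.7,fy=3.7,interpolation=cv2.INTER_CUBIC))
```

```text
168 [0.509 0.143 0.003] 0.004375549137521584 0.006284040035476113
172 [0.501 0.114 0.085] 0.08969744475768704 0.005160422487180627
176 [0.501 0.102 0.094] 0.08839809018900235 0.08610430232549793
180 [0.501 0.093 0.09 ] 0.0912880220208806 0.08719314432296543
184 [0.502 0.083 0.09 ] 0.09041523064062151 0.09005130350122104
188 [0.502 0.074 0.091] 0.0897515244973982 0.0875859261411791
192 [0.503 0.065 0.084] 0.07930215072437985 0.08982874084179593
196 [0.505 0.059 0.063] 0.061085485897506175 0.06467242101942772
200 [0.505 0.049 0.064] 0.06338073913505715 0.06403204051979705
204 [0.506 0.039 0.064] 0.06299742243480222 nan
208 [0.506 0.029 0.061] 0.060913378579085076 0.06143013878997894
212 [0.507 0.019 0.059] 0.061998327091349004 0.05734101063441899
216 [0.507 0.009 0.063] 0.06216470626662052 0.06603556463250093
220 [ 0.507 -0.001  0.06 ] 0.06459841757195739 0.06126017054202226
224 [ 0.508 -0.011  0.061] 0.06233252789419641 0.062197382838152016
228 [ 0.508 -0.021  0.063] 0.06163256682432516 0.06157471277043969
232 [ 0.508 -0.031  0.059] 0.06384664464263778 0.06140026589095893
236 [ 0.508 
[... 1061 characters left out ...]
6676475 0.002661798132167714
172 [0.005 0.005 0.001 0.002 0.002 0.004 0.004 0.005]
175 [-0.     0.003  0.003  0.085  0.082  0.005  0.002  0.002]
178 [-0.001  0.084  0.085  0.086  0.086  0.     0.001  0.003]
181 [0.078 0.086 0.084 0.084 0.087 0.083 0.002 0.003]
184 [0.071 0.085 0.082 0.083 0.086 0.083 0.004 0.001]
187 [0.061 0.084 0.084 0.083 0.083 0.085 0.001 0.002]
190 [0.048 0.078 0.084 0.083 0.086 0.085 0.083 0.004]
193 [0.042 0.069 0.086 0.084 0.083 0.086 0.085 0.005]
196 [0.032 0.063 0.086 0.086 0.086 0.087 0.005 0.001]
199 [0.021 0.056 0.081 0.085 0.002 0.003 0.002 0.005]
202 [0.014 0.043 0.001 0.003 0.002 0.002 0.003 0.004]
205 [ 0.001  0.001  0.005  0.002 -0.001  0.002 -0.    -0.   ]
```

```bash
sleep 1
```

```text
(no output)
```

View pics/z1.png

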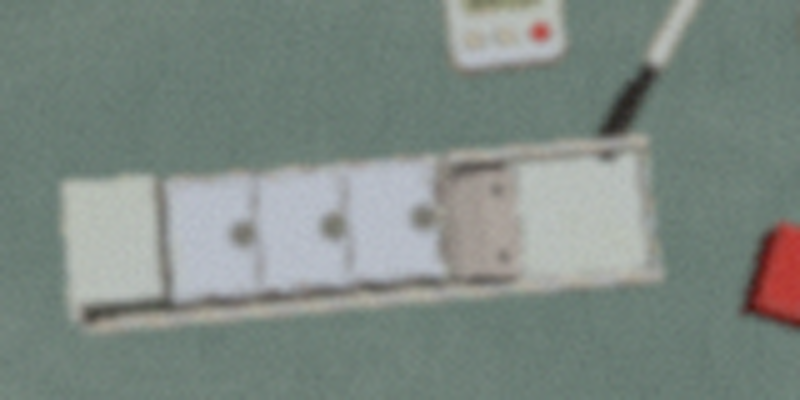

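View pics/z2.png

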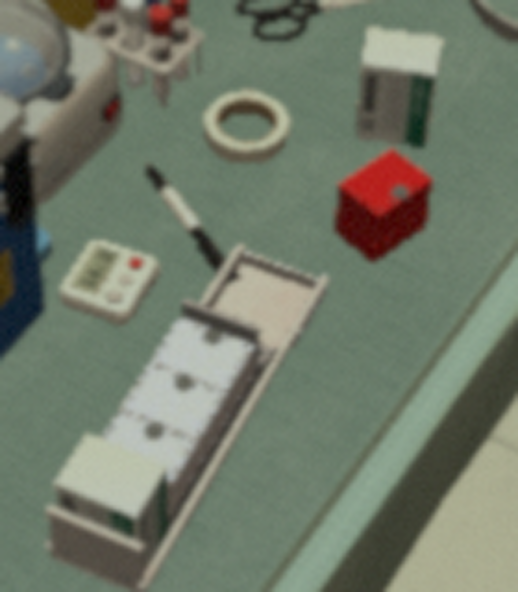

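The tall carton is next to the fixed wall, so the three short ones and the stop all have to slide toward -y. The new carton then goes between the tall one and the first short one. Next I'll measure each from its top face.

```bash
cat >> h.py <<'E'
def top(c,P,box,z,tol=.012):
    m=(abs(P[...,2]-z)<tol).astype(np.uint8); k=np.zeros_like(m); u0,v0,u1,v1=box; k[v0:v1,u0:u1]=1; m&=k
    m=cv2.morphologyEx(m,cv2.MORPH_CLOSE,np.ones((3,3)))
    cs,_=cv2.findContours(m,cv2.RETR_EXTERNAL,cv2.CHAIN_APPROX_NONE)
    b=max(cs,key=cv2.contourArea)[:,0]
    # all mask pixels -> plane; pixel-area correction via corners of pixels
    mm=np.zeros_like(m); cv2.drawContours(mm,[b.reshape(-1,1,2)],-1,1,-1)
    v,u=np.nonzero(mm); uv=np.concatenate([np.c_[u+a,v+d] for a in(-.5,.5) for d in(-.5,.5)])
    W=plane(c,uv,z)[:,:2]
    r=cv2.minAreaRect((W*1000).astype(np.float32)); return r, plane(c,np.c_[u,v],z)[:,:2].mean(0)*1000, len(u)
E
python3 - <<'E'
from h import *
np.set_printoptions(precision=4,suppress=True)
for n,bs in (('top0',dict(tall=((165,178,198,215),.089),shorts=((192,175,252,212),.062,.009),new=((345,165,392,208),.085))),('scene0',dict(tall=((200,220,245,255),.089),shorts=((210,190,268,245),.062,.009),new=((284,115,314,135),.085)))):
    c=load(n);P=cloud(c)
    for k,b in bs.items(): print(n,k,top(c,P,*b))
s=get_state(); print(R.from_rotvec(s['ee_rot']).as_matrix())
E
```

```text
top0 tall (((497.7471923828125, 87.40413665771484), (63.517539978027344, 52.02604675292969), 6.576391696929932), array([497.6245,  87.4996]), 513)
top0 shorts (((508.8756103515625, -2.274627685546875), (63.48745346069336, 145.2411346435547), 7.340703010559082), array([508.5821,  -1.4929]), 1319)
top0 new (((539.2888793945312, -370.7514953613281), (62.69626998901367, 52.174766540527344), 22.1028995513916), array([ 539.2393, -371.0253]), 480)
scene0 tall (((494.33892822265625, 92.687744140625), (67.92129516601562, 56.457088470458984), 7.469727993011475), array([494.469 ,  92.9119]), 484)
scene0 shorts (((506.97540283203125, -4.43475341796875), (66.74955749511719, 162.63665771484375), 7.739320755004883), array([507.201 , -10.5873]), 1014)
scene0 new (((536.2599487304688, -367.0472412109375), (64.23611450195312, 65.18165588378906), 22.712778091430664), array([ 536.2843, -366.9822]), 288)
[[ 0.3305 -0.0005  0.9438]
 [-0.9438  0.0015  0.3305]
 [-0.0016 -1.      0.    ]]
```

Run:
```python
from h import *
np.set_printoptions(precision=4,suppress=True)
c=load('top0'); im=c['color']; hsv=cv2.cvtColor(im,cv2.COLOR_RGB2HSV)
m=((hsv[...,1]<45)).astype(np.uint8)
sub=m[165:225,165:300]
for z,sel in ((.021,'front'),(.021,'rear')):
    pts=[]
    for u in (range(188,290) if sel=='front' else range(254,285)):
        col=np.nonzero(hsv[170:222,u,1]<48)[0]
        if len(col)==0: continue
        v=170+(col.max()+.5 if sel=='front' else col.min()-.5); pts.append((u,v))
    W=plane(c,pts,z)[:,:2]
    vx,vy,x0,y0=cv2.fitLine((W*1000).astype(np.float32),cv2.DIST_HUBER,0,.01,.01).ravel()
    d=(W*1000-[x0,y0])@[-vy,vx]
    print(sel,np.degrees(np.arctan2(-vx/np.sign(vy),vy/np.sign(vy))),x0,y0,d.std(),len(W))
for dx in(0,):
  a=np.radians(7.2)
  # new carton, colour mask
  P=cloud(c)
  v,u=np.nonzero((abs(P[...,2]-.085)<.012)); 
print(hsv[185:190,360:380:4])
```

```text
front 1.6952571 446.5821 -60.126858 0.013166110266405136 102
rear 1.7503154 586.07275 -125.540886 0.0005161627380920697 31
[[[ 26  19 109]
  [ 60   7 188]
  [ 60  11 190]
  [ 49  11 188]
  [ 49  11 187]]

 [[ 24  27  95]
  [ 68  11 190]
  [ 43  10 187]
  [ 60   8 190]
  [ 49  11 188]]

 [[ 20  18  83]
  [ 70   8 186]
  [ 65   8 188]
  [ 60  10 187]
  [ 53  12 190]]

 [[ 23  30  76]
  [ 66   7 186]
  [ 54  13 190]
  [ 64  11 189]
  [ 45  11 189]]

 [[ 30  22  70]
  [ 54   7 184]
  [ 55   8 190]
  [ 64   9 190]
  [ 56   9 189]]]
```

Run:
```python
from h import *
np.set_printoptions(precision=4,suppress=True)
c=load('top0'); g=cv2.GaussianBlur(c['color'],(3,3),0).astype(int)[...,0]  # red channel
print(g[180:222:2,270],g[180:222:2,230])
def edge(u,vs,th=135):
    for a,b in zip(vs[:-1],vs[1:]):
        if g[a,u]<th<=g[b,u]: return a+(b-a)*(th-g[a,u])/(g[b,u]-g[a,u])
for sel,us,vs in(('front',range(195,288),list(range(222,190,-1))),('rear',range(254,282),list(range(168,195)))):
    pts=[(u,edge(u,vs)) for u in us]; pts=[p for p in pts if p[1]]
    W=plane(c,pts,.021)[:,:2]*1000
    vx,vy,x0,y0=map(float,cv2.fitLine(W.astype(np.float32),cv2.DIST_HUBER,0,.01,.01).ravel())
    d=(W-[x0,y0])@[-vy,vx]
    print(sel,np.degrees(np.arctan2(-vx*np.sign(vy),abs(vy))),x0,y0,d.std(),len(W), 'x at y=0',x0-vx/vy*y0)
```

```text
[155 167 183 183 183 183 185 184 182 184 182 183 177 166 133 106 104 104
 103 106 105] [109 142 173 177 175 176 175 172 168 168 166 167 170 147 134 155 121 108
 111 111 109]
front 7.052604830298967 475.12774658203125 -54.804447174072266 0.38024886286294596 93 x at y=0 468.3475247691366
rear 6.787880545427138 562.4730224609375 -118.53052520751953 0.8533932927232507 28 x at y=0 548.3645409913788
```

{"api": "drive_tool", "payload": {"dp": [[-0.02,0,0.025],[-0.06,0,0.065],[-0.105,0,0.115],[-0.15,0,0.165],[-0.195,0.01,0.215],[-0.24,0.02,0.265],[-0.285,0.03,0.315],[-0.33,0.04,0.365],[-0.375,0.05,0.41],[-0.41,0.06,0.45],[-0.435,0.06,0.475],[-0.448,0.06,0.489]], "yaw": [-0.6,-1.8,-3,-4.2,-5.4,-6.6,-7.8,-9,-10.2,-11.4,-12.4,-12.96], "grip": 0.0854}}

```text
clock: 1.6
tool_pos: [0.5041, 0.0444, 0.1705]
ee_rot: [-1.568, -0.1, 0.102]
force: [0.7, -0.8, -0.1]
gripper_width: 0.999
```

{"api": "drive_tool", "payload": {"dp": [[0,0,0],[0,0,0]], "yaw": [0,0]}}

```text
clock: 1.85
tool_pos: [0.5027, 0.0404, 0.1713]
ee_rot: [-1.569, -0.095, 0.096]
force: [-0.5, -0.5, 0.2]
gripper_width: 1.0
```

```bash
cat >> h.py <<'E'
def st():
    s=get_state(); M=R.from_rotvec(s['ee_rot']).as_matrix()
    print('t',round(s['clock'],2),'p',(s['tool_pos']*1000).round(1),'yaw',np.degrees(np.arctan2(M[1,0],M[0,0])).round(2),'down',M[:,1].round(3),'F',s['force'].round(2),'g',round(s['gripper_width']*85.4,1),'q',s['joint_pos'].round(2))
    return s,M
E
python3 -c "
from h import *
st()
snap('scene','s1.png')
im=cv2.imread('pics/s1.png');cv2.imwrite('pics/s1z.png',cv2.resize(im[90:290,150:350],None,fx=3,fy=3))"
```

```text
t 1.85 p [502.7  40.4 171.3] yaw 6.95 down [-0.001 -0.001 -1.   ] F [-0.48 -0.49  0.25] g 85.4 q [ 0.06  0.26  1.81 -0.    1.07 -0.06]
```

View pics/s1z.png

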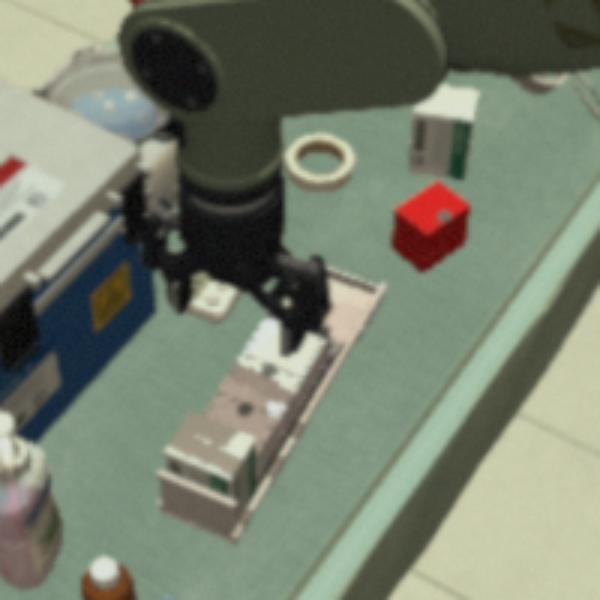

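{"api": "drive_tool", "payload": {"dp": [[0,0.03,0],[0,0.07,0],[0,0.105,0],[0,0.13,0.001],[0,0.14,0.001],[0,0.145,0.001],[0,0.145,0.001],[0,0.145,0.001]], "yaw": [0,0,0,0,0,0,0,0]}}

```text
clock: 2.9
tool_pos: [0.504, 0.0426, 0.0272]
ee_rot: [-1.569, -0.098, 0.095]
force: [0.3, 0.3, -0.4]
gripper_width: 1.003
```

{"api": "drive_tool", "payload": {"dp": [[0,0,0],[0,0,0],[0,0,0],[0,0,0],[0,0,0],[0,0,0],[0,0,0],[0,0,0]], "yaw": [0,0,0,0,0,0,0,0], "grip": 0.05, "squeeze": 20}}

```text
clock: 3.9
tool_pos: [0.5036, 0.0428, 0.0268]
ee_rot: [-1.569, -0.097, 0.096]
force: [-0.6, -0.3, 5.4]
gripper_width: 0.699
```

```bash
python3 -c "
from h import *
st()
snap('scene','s2.png')
im=cv2.imread('pics/s2.png');cv2.imwrite('pics/s2z.png',cv2.resize(im[90:290,150:350],None,fx=3,fy=3))"
```

```text
t 3.9 p [503.6  42.8  26.8] yaw 7.07 down [ 0.001 -0.    -1.   ] F [-0.59 -0.34  5.41] g 59.7 q [ 0.06  0.44  1.99 -0.    0.71 -0.06]
```

View pics/s2z.png

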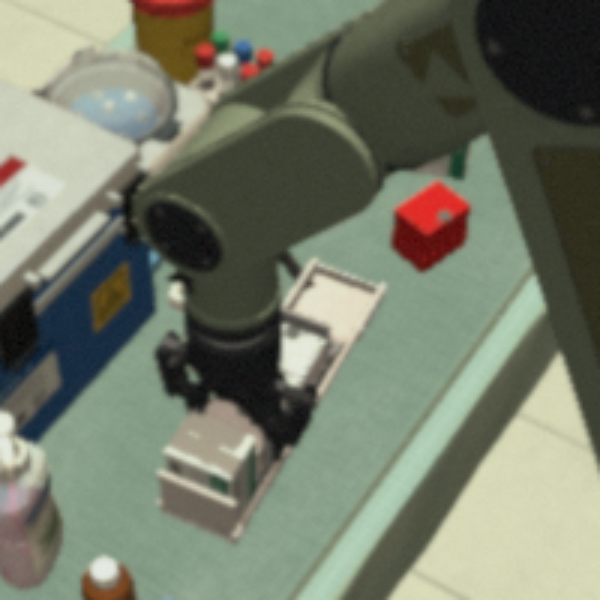

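{"api": "drive_tool", "payload": {"dp": [[0,0,-0.001],[0,0,-0.002],[0,0,-0.004],[0,0,-0.006],[0,0,-0.008],[0,0,-0.01]], "yaw": [0,0,0,0,0,0]}}

```text
clock: 4.7
tool_pos: [0.5049, 0.0347, 0.0269]
ee_rot: [-1.566, -0.096, 0.095]
force: [-0.9, 9.8, 6.5]
gripper_width: 0.698
```

{"api": "drive_tool", "payload": {"dp": [[0,0,-0.002],[0,0,-0.004],[0,0,-0.006],[0,0,-0.008],[0,0,-0.01],[0,0,-0.012],[0,0,-0.014],[0,0,-0.016],[0,0,-0.018],[0,0,-0.02],[0,0,-0.022],[0,0,-0.024]], "yaw": [0,0,0,0,0,0,0,0,0,0,0,0]}}

```text
clock: 6.2
tool_pos: [0.5078, 0.011, 0.0269]
ee_rot: [-1.566, -0.096, 0.095]
force: [-1.4, 9.1, 5.7]
gripper_width: 0.696
```

```bash
python3 -c "
from h import *
st()"
```

```text
t 6.2 p [507.8  11.   26.9] yaw 6.98 down [ 0.001  0.003 -1.   ] F [-1.42  9.07  5.71] g 59.4 q [-0.    0.44  1.98  0.    0.72 -0.13]
```

{"api": "drive_tool", "payload": {"dp": [[0,0,-0.002],[0,0,-0.004],[0,0,-0.006],[0,0,-0.008],[0,0,-0.009],[0,0,-0.01]], "yaw": [0,0,0,0,0,0]}}

```text
clock: 6.95
tool_pos: [0.509, 0.0011, 0.0269]
ee_rot: [-1.566, -0.096, 0.095]
force: [-1.1, 9.3, 6.0]
gripper_width: 0.703
```

{"api": "drive_tool", "payload": {"dp": [[0,0,-0.001],[0,0,-0.001]], "yaw": [0,0]}}

```text
clock: 7.2
tool_pos: [0.5092, 0.0, 0.0269]
ee_rot: [-1.566, -0.096, 0.095]
force: [-0.6, 9.3, 5.6]
gripper_width: 0.699
```

{"api": "drive_tool", "payload": {"dp": [[0,0,-0.001],[0,0,-0.001]], "yaw": [0,0]}}

```text
clock: 7.45
tool_pos: [0.5093, -0.001, 0.0269]
ee_rot: [-1.566, -0.096, 0.095]
force: [-1.4, 9.9, 6.6]
gripper_width: 0.701
```

{"api": "drive_tool", "payload": {"dp": [[0,0,-0.001],[0,0,-0.001]], "yaw": [0,0]}}

```text
clock: 7.7
tool_pos: [0.5094, -0.002, 0.0269]
ee_rot: [-1.566, -0.096, 0.095]
force: [-0.1, 9.7, 6.0]
gripper_width: 0.693
```

{"api": "drive_tool", "payload": {"dp": [[0,0,-0.0005],[0,0,-0.001],[0,0,-0.001]], "yaw": [0,0,0]}}

```text
clock: 8.07
tool_pos: [0.5095, -0.0029, 0.0269]
ee_rot: [-1.566, -0.096, 0.095]
force: [-0.9, 10.1, 6.5]
gripper_width: 0.7
```

{"api": "drive_tool", "payload": {"dp": [[0,0,-0.0005],[0,0,-0.0005]], "yaw": [0,0]}}

```text
clock: 8.32
tool_pos: [0.5096, -0.0034, 0.0269]
ee_rot: [-1.566, -0.096, 0.095]
force: [-0.9, 9.3, 6.4]
gripper_width: 0.699
```

{"api": "drive_tool", "payload": {"dp": [[0,0,0],[0,0,0],[0,0,0],[0,0,0]], "yaw": [0,0,0,0], "grip": 0.0854}}

```text
clock: 8.82
tool_pos: [0.5093, -0.0056, 0.0262]
ee_rot: [-1.569, -0.096, 0.097]
force: [0.6, 0.4, 0.5]
gripper_width: 1.001
```

{"api": "drive_tool", "payload": {"dp": [[0,-0.02,0],[0,-0.06,0],[0,-0.11,0],[0,-0.145,0],[0,-0.155,0],[0,-0.155,0]], "yaw": [0,0,0,0,0,0]}}

```text
clock: 9.57
tool_pos: [0.5091, -0.0055, 0.181]
ee_rot: [-1.569, -0.097, 0.097]
force: [0.0, -0.0, 0.1]
gripper_width: 0.999
```

```bash
python3 -c "
from h import *
np.set_printoptions(precision=4,suppress=True)
st()
snap('scene','s3.png')
im=cv2.imread('pics/s3.png');cv2.imwrite('pics/s3z.png',cv2.resize(im[90:290,150:350],None,fx=3,fy=3))
c=load('top0')
M=lambda b:print(b)
for a in (22.4,):
  pass
"
```

```text
t 9.57 p [509.1  -5.5 181. ] yaw 7.05 down [-0. -0. -1.] F [ 0.03 -0.02  0.08] g 85.4 q [-0.03  0.26  1.79 -0.    1.09 -0.16]
```

View pics/s3z.png

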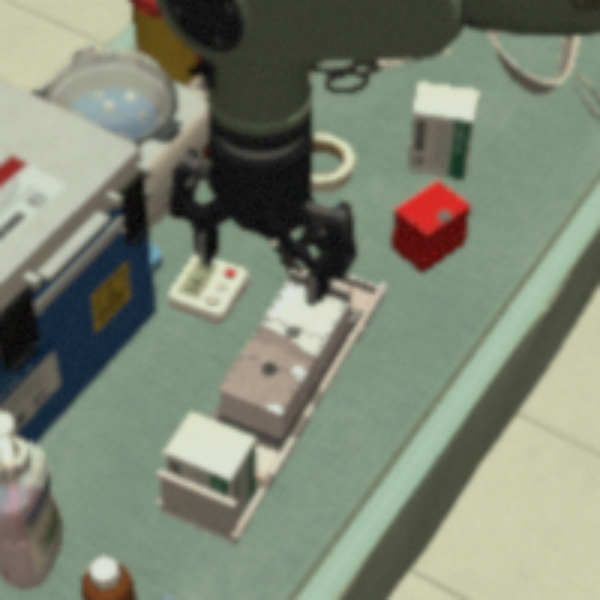

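{"api": "drive_tool", "payload": {"dp": [[0.005,0,-0.02],[0.008,0,-0.06],[0.01,0,-0.11],[0.01,0,-0.16],[0.01,0,-0.21],[0.01,0,-0.26],[0.01,0,-0.31],[0,0,-0.34],[-0.01,0,-0.36],[-0.015,0,-0.365],[-0.015,0,-0.365]], "yaw": [0,0,0,-0.4,-0.8,-1.2,-1.6,-2,-2.4,-2.5,-2.5]}}

```text
clock: 11.0
tool_pos: [0.5387, -0.3697, 0.1803]
ee_rot: [-1.548, -0.3, 0.302]
force: [0.2, 0.9, 0.5]
gripper_width: 0.997
```

Run:
```python
from h import *
np.set_printoptions(precision=4,suppress=True)
st()
c=load('top0')
V=c['color'][...,0].astype(int)
m=np.zeros(V.shape,np.uint8); m[170:208,345:392]=(V[170:208,345:392]>147)
m=cv2.morphologyEx(m,cv2.MORPH_OPEN,np.ones((3,3)))
cs,_=cv2.findContours(m,cv2.RETR_EXTERNAL,cv2.CHAIN_APPROX_NONE); b=max(cs,key=cv2.contourArea)[:,0]
print(len(cs),b.min(0),b.max(0))
W=plane(c,b,.085)[:,:2]*1000
print(cv2.minAreaRect(W.astype(np.float32)), cv2.contourArea(W.astype(np.float32)))
M=cv2.moments(W.astype(np.float32)); print(M['m10']/M['m00'],M['m01']/M['m00'])
c=snap('top','t4.png'); im=cv2.imread('pics/t4.png'); cv2.imwrite('pics/t4z.png',cv2.resize(im[130:240,160:400],None,fx=3.3,fy=3.3,interpolation=cv2.INTER_CUBIC))
P=cloud(c)
print(top(c,P,(165,178,198,215),.089)); print(top(c,P,(208,170,275,212),.062,.009))
```

```text
t 11.0 p [ 538.7 -369.7  180.3] yaw 21.98 down [-0.001  0.001 -1.   ] F [0.16 0.93 0.55] g 85.1 q [-0.62  0.48  1.45  0.    1.22 -1.  ]
1 [359 173] [383 200]
((539.6995849609375, -372.9552917480469), (60.41657257080078, 44.47968292236328), 22.167156219482422) 2462.229282080196
539.7975627760295 -372.9388994340853
(((497.6529541015625, 87.44844055175781), (63.719642639160156, 51.94294357299805), 6.421090602874756), array([497.6845,  87.4491]), 515)
(((514.68701171875, -48.51539611816406), (63.64358901977539, 138.23301696777344), 7.001144886016846), array([514.5963, -48.2764]), 1297)
```

View pics/t4z.png

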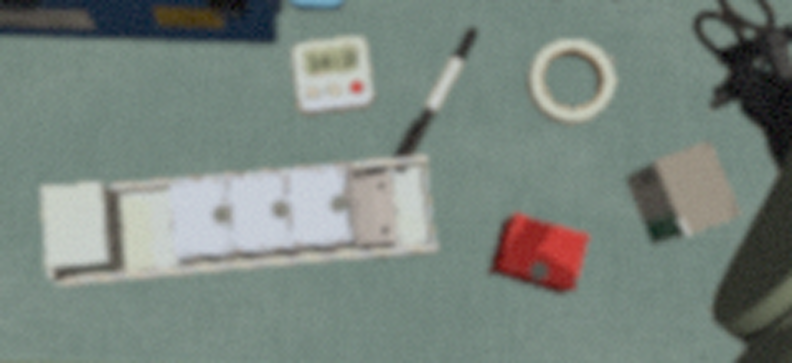

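Run:
```python
from h import *
np.set_printoptions(precision=2,suppress=True)
a=np.radians(7.05); X=np.array([np.cos(a),np.sin(a)]); Y=np.array([-np.sin(a),np.cos(a)])
c=load('t4'); g=c['color'].astype(int)
# sample grey along tray's y axis on planes z=.089 and .062, averaged over x'
K,D=KD(c); A=att(c)
def proj(p):
    q=(p-np.array(c['origin']))@A; q=np.c_[q[:,0],-q[:,1],-q[:,2]]
    return cv2.projectPoints(q,np.zeros(3),np.zeros(3),K,D)[0][:,0]
for z,s in((.089,np.arange(50,125,1.)),(.062,np.arange(-125,35,1.))):
    acc=0
    for xx in np.arange(-18,19,3.):
        w=np.array([508.5,0])+xx*X+s[:,None]*Y
        uv=proj(np.c_[w/1000,np.full(len(s),z)]).astype(np.float32)
        acc=acc+cv2.remap(c['color'],uv[None,:,0],uv[None,:,1],cv2.INTER_LINEAR)[0].astype(float)
    acc/=13
    print(z); print(np.c_[s,acc].astype(int)[:, :].tolist())
```

```text
0.089
[[50, 193, 197, 182], [51, 188, 192, 177], [52, 180, 183, 169], [53, 167, 170, 157], [54, 152, 154, 143], [55, 136, 137, 126], [56, 120, 120, 110], [57, 108, 106, 97], [58, 98, 95, 87], [59, 92, 89, 81], [60, 92, 87, 80], [61, 93, 89, 82], [62, 99, 95, 87], [63, 107, 105, 97], [64, 119, 118, 110], [65, 134, 133, 126], [66, 150, 151, 144], [67, 164, 167, 160], [68, 177, 181, 174], [69, 186, 192, 185], [70, 193, 199, 192], [71, 197, 203, 197], [72, 199, 205, 199], [73, 199, 206, 199], [74, 199, 206, 199], [75, 199, 206, 199], [76, 199, 206, 199], [77, 199, 206, 199], [78, 199, 205, 199], [79, 199, 205, 199], [80, 199, 206, 199], [81, 199, 205, 199], [82, 199, 205, 199], [83, 198, 205, 199], [84, 198, 205, 199], [85, 198, 205, 198], [86, 198, 205, 198], [87, 198, 205, 198], [88, 198, 205, 198], [89, 199, 205, 198], [90, 199, 205, 198], [91, 199, 206, 198], [92, 199, 206, 198], [93, 199, 205, 198], [94, 199, 205, 198], [95, 199, 205, 198], [96, 199, 206, 198], [97, 199, 206, 198], [98, 199, 206, 198], [99, 199, 206, 198], [100, 199, 205, 198], [101, 198, 205, 197], [102, 199, 205, 
[... 3288 characters left out ...]
199, 205, 214], [2, 199, 205, 214], [3, 199, 205, 215], [4, 199, 205, 214], [5, 199, 205, 214], [6, 199, 205, 215], [7, 199, 205, 215], [8, 199, 205, 215], [9, 199, 205, 214], [10, 199, 205, 214], [11, 199, 205, 214], [12, 199, 205, 214], [13, 199, 205, 214], [14, 199, 205, 214], [15, 198, 205, 214], [16, 197, 204, 213], [17, 197, 203, 211], [18, 196, 202, 209], [19, 195, 201, 206], [20, 195, 200, 203], [21, 195, 201, 201], [22, 195, 201, 200], [23, 196, 203, 200], [24, 197, 203, 200], [25, 198, 204, 201], [26, 198, 205, 201], [27, 199, 205, 201], [28, 199, 205, 201], [29, 199, 205, 201], [30, 199, 205, 201], [31, 199, 205, 201], [32, 199, 205, 200], [33, 199, 205, 199], [34, 199, 204, 198]]
```

The gap is about 47 mm, with the tall carton's edge at s = 65.7 mm and the short one's at 18.7 mm. That leaves only 2 mm to spare, so I'll widen it to the hard stop with shut fingers inside the gap.

{"api": "drive_tool", "payload": {"dp": [[0.008,0,0.02],[0.018,0,0.06],[0.033,0,0.11],[0.048,0,0.16],[0.064,0,0.21],[0.08,0,0.26],[0.095,0,0.31],[0.11,0,0.355],[0.118,0,0.385],[0.121,0,0.395],[0.121,0,0.395]], "yaw": [0,0.2,0.5,0.8,1.1,1.4,1.7,2,2.3,2.49,2.49], "grip": 0}}

```text
clock: 12.42
tool_pos: [0.502, 0.0442, 0.1815]
ee_rot: [-1.568, -0.1, 0.1]
force: [-0.6, -1.2, -0.1]
gripper_width: -0.003
```

```bash
python3 -c "
from h import *
st()"
```

```text
t 12.43 p [502.   44.2 181.5] yaw 7.33 down [ 0.  0. -1.] F [-0.56 -1.17 -0.08] g -0.2 q [ 0.06  0.25  1.8   0.    1.09 -0.06]
```

{"api": "drive_tool", "payload": {"dp": [[0,0.03,-0.002],[0,0.07,-0.003],[0,0.11,-0.003],[0,0.135,-0.003],[0,0.148,-0.003],[0,0.148,-0.003]], "yaw": [0,0,0,0,0,0]}}

```text
clock: 13.18
tool_pos: [0.5031, 0.039, 0.033]
ee_rot: [-1.569, -0.097, 0.099]
force: [0.6, 0.3, -0.5]
gripper_width: 0.001
```

{"api": "drive_tool", "payload": {"dp": [[0,0,-0.003],[0,0,-0.006],[0,0,-0.008],[0,0,-0.01]], "yaw": [0,0,0,0]}}

```text
clock: 13.68
tool_pos: [0.5049, 0.0302, 0.0339]
ee_rot: [-1.566, -0.097, 0.095]
force: [-1.2, 8.8, 4.2]
gripper_width: 0.0
```

{"api": "drive_tool", "payload": {"dp": [[0,0,-0.001],[0,0,-0.002]], "yaw": [0,0]}}

```text
clock: 13.92
tool_pos: [0.5051, 0.029, 0.0339]
ee_rot: [-1.565, -0.096, 0.095]
force: [-1.4, 12.1, 3.9]
gripper_width: 0.002
```

{"api": "drive_tool", "payload": {"dp": [[0,0,-0.0005],[0,0,-0.0005]], "yaw": [0,0]}}

```text
clock: 14.18
tool_pos: [0.505, 0.029, 0.0339]
ee_rot: [-1.565, -0.096, 0.095]
force: [-1.6, 12.2, 4.0]
gripper_width: 0.004
```

{"api": "drive_tool", "payload": {"dp": [[0,0,-0.0005],[0,0,-0.0005],[0,0,-0.0005]], "yaw": [0,0,0]}}

```text
clock: 14.55
tool_pos: [0.505, 0.029, 0.0339]
ee_rot: [-1.564, -0.096, 0.095]
force: [-1.0, 13.3, 4.6]
gripper_width: -0.003
```

Force keeps rising while the position doesn't change, so the stop is at its limit. I'll retreat and fetch the carton.

{"api": "drive_tool", "payload": {"dp": [[0,0,0.005],[0,0,0.01],[0,-0.02,0.012],[0,-0.06,0.012],[0,-0.11,0.012],[0,-0.145,0.012],[0,-0.15,0.012]], "yaw": [0,0,0,0,0,0,0]}}

```text
clock: 15.42
tool_pos: [0.505, 0.0379, 0.1858]
ee_rot: [-1.569, -0.102, 0.093]
force: [0.3, -0.1, 0.2]
gripper_width: -0.002
```

Run:
```python
from h import *
s,M=st()
D=np.array([.5397,-.3729,.182])-s['tool_pos']; print('dp',D@M, 'yaw', -(22.1-7.05)/6)
```

```text
t 15.43 p [505.   37.9 185.8] yaw 7.11 down [ 0.006 -0.    -1.   ] F [ 0.3  -0.1   0.21] g -0.1 q [ 0.05  0.25  1.79 -0.    1.1  -0.07]
dp [-0.01638168  0.00399512 -0.41198144] yaw -2.5083333333333333
```

{"api": "drive_tool", "payload": {"dp": [[0,0,-0.02],[0,0,-0.06],[0,0,-0.11],[0,0,-0.16],[0,0,-0.21],[0,0,-0.26],[-0.005,0,-0.31],[-0.01,0,-0.36],[-0.015,0,-0.395],[-0.016,0,-0.41],[-0.016,0,-0.412],[-0.016,0,-0.412]], "yaw": [0,0,-0.2,-0.5,-0.8,-1.1,-1.4,-1.8,-2.2,-2.5,-2.5,-2.5], "grip": 0.0854}}

```text
clock: 16.92
tool_pos: [0.5383, -0.372, 0.1822]
ee_rot: [-1.548, -0.301, 0.304]
force: [-0.3, -0.0, 0.3]
gripper_width: 1.002
```

{"api": "drive_tool", "payload": {"dp": [[0,0,0]], "yaw": [0]}}

```text
clock: 17.05
tool_pos: [0.5387, -0.3717, 0.1831]
ee_rot: [-1.549, -0.303, 0.304]
force: [-0.6, 0.6, -0.4]
gripper_width: 1.003
```

Run:
```python
from h import *
np.set_printoptions(precision=4,suppress=True)
s,M=st()
D=np.array([.5397,-.3729,.05])-s['tool_pos']; print('dp',D@M)
c=snap('top','t5.png'); im=cv2.imread('pics/t5.png'); cv2.imwrite('pics/t5z.png',cv2.resize(im[130:240,160:400],None,fx=3.3,fy=3.3,interpolation=cv2.INTER_CUBIC))
P=cloud(c)
print(top(c,P,(165,178,198,215),.089)); print(top(c,P,(208,170,275,212),.062,.009))
```

```text
t 17.05 p [ 538.7 -371.7  183.1] yaw 22.16 down [-0.001  0.    -1.   ] F [-0.57  0.61 -0.36] g 85.6 q [-0.62  0.48  1.44  0.    1.23 -1.01]
dp [ 0.0005  0.1331 -0.0015]
(((497.76416015625, 87.25702667236328), (63.517539978027344, 52.32221984863281), 6.576391696929932), array([497.6705,  87.311 ]), 517)
(((515.2831420898438, -52.297203063964844), (63.492008209228516, 142.50108337402344), 6.923933506011963), array([514.84  , -50.1351]), 1294)
```

View pics/t5z.png

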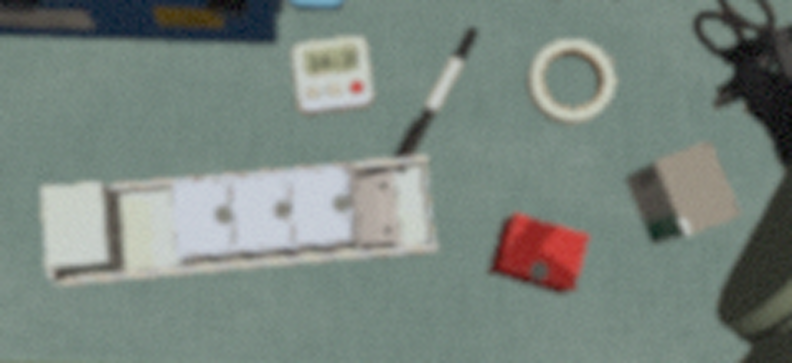

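{"api": "drive_tool", "payload": {"dp": [[0,0.02,-0.001],[0,0.06,-0.0015],[0,0.1,-0.0015],[0,0.13,-0.0015],[0,0.145,-0.0015],[0,0.148,-0.0015],[0,0.148,-0.0015]], "yaw": [0,0,0,0,0,0,0]}}

```text
clock: 17.98
tool_pos: [0.5401, -0.3745, 0.0364]
ee_rot: [-1.551, -0.304, 0.302]
force: [0.3, -0.3, 0.9]
gripper_width: 0.997
```

{"api": "drive_tool", "payload": {"dp": [[0,0,0],[0,0,0],[0,0,0],[0,0,0],[0,0,0],[0,0,0],[0,0,0],[0,0,0]], "yaw": [0,0,0,0,0,0,0,0], "grip": 0.05, "squeeze": 25}}

```text
clock: 18.98
tool_pos: [0.54, -0.3746, 0.0366]
ee_rot: [-1.551, -0.304, 0.302]
force: [-0.2, 0.9, 6.1]
gripper_width: 0.699
```

{"api": "drive_tool", "payload": {"dp": [[0,-0.01,0],[0,-0.03,0],[0,-0.06,0],[0,-0.09,0],[0,-0.11,0],[0,-0.12,0],[0,-0.12,0],[0,-0.12,0]], "yaw": [0,0,0,0,0,0,0,0]}}

```text
clock: 19.98
tool_pos: [0.5388, -0.3737, 0.1541]
ee_rot: [-1.548, -0.301, 0.304]
force: [-0.6, -0.1, -0.5]
gripper_width: 0.697
```

Run:
```python
from h import *
np.set_printoptions(precision=4,suppress=True)
s,M=st()
D=np.array([.5033,.0417,.155])-s['tool_pos']; print('dp',D@M)
c=snap('scene','s6.png'); im=cv2.imread('pics/s6.png'); cv2.imwrite('pics/s6z.png',cv2.resize(im[60:260,200:400],None,fx=3,fy=3,interpolation=cv2.INTER_CUBIC))
```

```text
t 19.98 p [ 538.8 -373.7  154.1] yaw 22.11 down [-0.002  0.001 -1.   ] F [-0.6  -0.06 -0.47] g 59.5 q [-0.62  0.5   1.48 -0.    1.17 -1.01]
dp [ 0.1235 -0.0003  0.3982]
```

View pics/s6z.png

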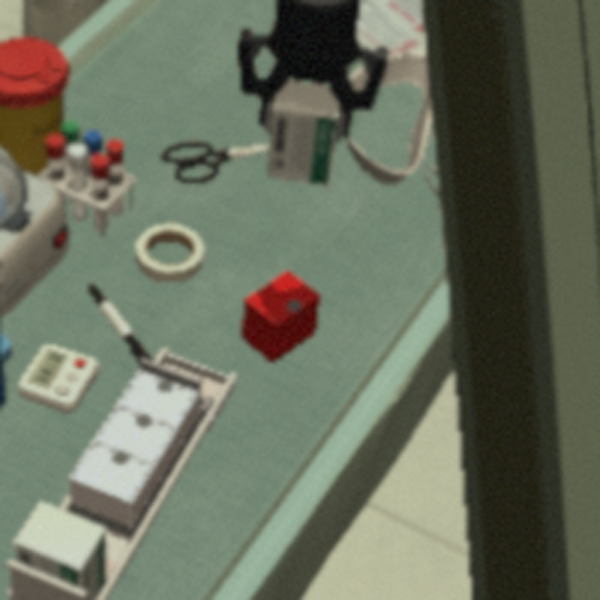

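{"api": "drive_tool", "payload": {"dp": [[0.004,0,0.012],[0.012,0,0.04],[0.026,0,0.085],[0.041,0,0.13],[0.056,0,0.18],[0.071,0,0.23],[0.087,0,0.28],[0.101,0,0.325],[0.112,0,0.36],[0.119,0,0.382],[0.122,0,0.393],[0.122,0,0.393]], "yaw": [0,0.2,0.5,0.8,1.1,1.4,1.7,2,2.25,2.4,2.51,2.51]}}

```text
clock: 21.52
tool_pos: [0.504, 0.0363, 0.1552]
ee_rot: [-1.569, -0.098, 0.098]
force: [-0.4, -0.5, -0.7]
gripper_width: 0.702
```

{"api": "drive_tool", "payload": {"dp": [[0,0,0],[0,0,0]], "yaw": [0,0]}}

```text
clock: 21.78
tool_pos: [0.5045, 0.0351, 0.1552]
ee_rot: [-1.569, -0.096, 0.096]
force: [-0.1, -0.2, -0.8]
gripper_width: 0.704
```

```bash
cat >> h.py <<'E'
def tr(p):
    a=np.radians(7.05); d=np.array(p[:2])*1000-[508.5,0]
    return (d@[np.cos(a),np.sin(a)]).round(2),(d@[-np.sin(a),np.cos(a)]).round(2)
E
python3 - <<'E'
from h import *
s,M=st(); print(tr(s['tool_pos']))
c=snap('scene','s7.png'); im=cv2.imread('pics/s7.png'); cv2.imwrite('pics/s7z.png',cv2.resize(im[130:280,180:330],None,fx=4,fy=4,interpolation=cv2.INTER_CUBIC))
E
```

```text
t 21.77 p [504.5  35.1 155.2] yaw 6.99 down [-0. -0. -1.] F [-0.11 -0.18 -0.75] g 60.1 q [ 0.05  0.28  1.84 -0.    1.03 -0.07]
(np.float64(0.31), np.float64(35.29))
```

View pics/s7z.png

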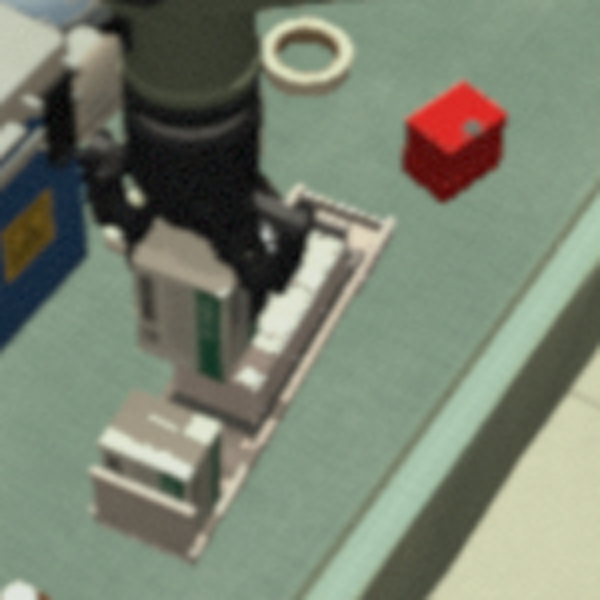

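{"api": "drive_tool", "payload": {"dp": [[0,0.01,0],[0,0.025,0],[0,0.038,0],[0,0.045,0],[0,0.046,0]], "yaw": [0,0,0,0,0]}}

```text
clock: 22.45
tool_pos: [0.5041, 0.0359, 0.1085]
ee_rot: [-1.569, -0.096, 0.098]
force: [0.5, -0.6, -1.0]
gripper_width: 0.696
```

{"api": "drive_tool", "payload": {"dp": [[0,0,0.001],[0,0,0.002],[0,0,0.003],[0,0,0.003]], "yaw": [0,0,0,0]}}

```text
clock: 22.95
tool_pos: [0.5041, 0.039, 0.1095]
ee_rot: [-1.569, -0.097, 0.096]
force: [0.0, -0.6, -1.4]
gripper_width: 0.697
```

{"api": "drive_tool", "payload": {"dp": [[0,0,0.001],[0,0,0.0015],[0,0,0.0015]], "yaw": [0,0,0]}}

```text
clock: 23.32
tool_pos: [0.5038, 0.0404, 0.1093]
ee_rot: [-1.569, -0.097, 0.097]
force: [0.3, 0.3, -1.0]
gripper_width: 0.699
```

{"api": "drive_tool", "payload": {"dp": [[0,0,0.0005],[0,0,0.001],[0,0,0.001]], "yaw": [0,0,0]}}

```text
clock: 23.7
tool_pos: [0.5037, 0.0413, 0.1093]
ee_rot: [-1.569, -0.097, 0.097]
force: [-0.9, -0.7, -0.5]
gripper_width: 0.704
```

{"api": "drive_tool", "payload": {"dp": [[0,0,0.0005],[0,0,0.001],[0,0,0.001]], "yaw": [0,0,0]}}

```text
clock: 24.08
tool_pos: [0.5036, 0.0421, 0.1093]
ee_rot: [-1.569, -0.097, 0.097]
force: [-0.5, -0.5, -1.0]
gripper_width: 0.699
```

{"api": "drive_tool", "payload": {"dp": [[0,0,0.0005],[0,0,0.001],[0,0,0.001]], "yaw": [0,0,0]}}

```text
clock: 24.45
tool_pos: [0.5037, 0.0424, 0.1095]
ee_rot: [-1.571, -0.098, 0.097]
force: [0.9, -5.6, 0.3]
gripper_width: 0.698
```

{"api": "drive_tool", "payload": {"dp": [[0,0,-0.0024],[0,0,-0.0024],[0,0.005,-0.0024],[0,0.01,-0.0024],[0,0.015,-0.0024],[0,0.018,-0.0024],[0,0.018,-0.0024]], "yaw": [0,0,0,0,0,0,0]}}

```text
clock: 25.32
tool_pos: [0.5036, 0.0409, 0.091]
ee_rot: [-1.569, -0.096, 0.097]
force: [0.2, -0.3, -1.3]
gripper_width: 0.7
```

Run:
```python
from h import *
s,M=st(); print(tr(s['tool_pos']))
c=snap('scene','s8.png'); im=cv2.imread('pics/s8.png'); cv2.imwrite('pics/s8z.png',cv2.resize(im[130:280,180:330],None,fx=4,fy=4,interpolation=cv2.INTER_CUBIC))
```

```text
t 25.32 p [503.6  40.9  91. ] yaw 7.06 down [-0.001 -0.    -1.   ] F [ 0.18 -0.3  -1.31] g 59.8 q [ 0.06  0.35  1.92 -0.    0.87 -0.06]
(np.float64(0.17), np.float64(41.24))
```

View pics/s8z.png

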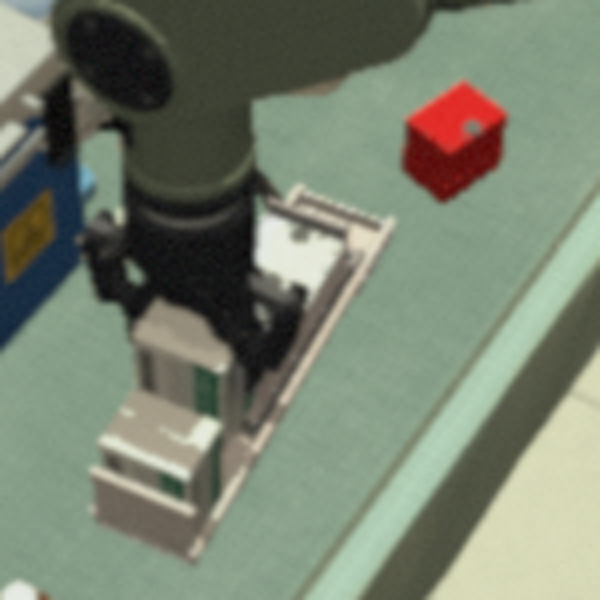

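{"api": "drive_tool", "payload": {"dp": [[0,0.005,0],[0,0.012,0],[0,0.02,0],[0,0.026,0],[0,0.03,0],[0,0.034,0],[0,0.036,0]], "yaw": [0,0,0,0,0,0,0]}}

```text
clock: 26.25
tool_pos: [0.5038, 0.0409, 0.0551]
ee_rot: [-1.569, -0.097, 0.097]
force: [-0.4, 0.6, -0.6]
gripper_width: 0.702
```

{"api": "drive_tool", "payload": {"dp": [[0,0.002,0],[0,0.005,0],[0,0.008,0],[0,0.01,0],[0,0.011,0],[0,0.012,0]], "yaw": [0,0,0,0,0,0]}}

```text
clock: 27.0
tool_pos: [0.5038, 0.0409, 0.0433]
ee_rot: [-1.569, -0.097, 0.097]
force: [0.1, -1.2, -0.7]
gripper_width: 0.697
```

{"api": "drive_tool", "payload": {"dp": [[0,0.001,0],[0,0.0015,0],[0,0.0015,0]], "yaw": [0,0,0]}}

```text
clock: 27.38
tool_pos: [0.5038, 0.0409, 0.0418]
ee_rot: [-1.569, -0.097, 0.097]
force: [-0.5, -1.0, -1.1]
gripper_width: 0.694
```

{"api": "drive_tool", "payload": {"dp": [[0,0.0005,0],[0,0.001,0],[0,0.001,0]], "yaw": [0,0,0]}}

```text
clock: 27.75
tool_pos: [0.5038, 0.0409, 0.0408]
ee_rot: [-1.569, -0.097, 0.097]
force: [-1.2, -0.1, -0.4]
gripper_width: 0.7
```

{"api": "drive_tool", "payload": {"dp": [[0,0.0005,0],[0,0.001,0],[0,0.001,0]], "yaw": [0,0,0]}}

```text
clock: 28.12
tool_pos: [0.5038, 0.0409, 0.0406]
ee_rot: [-1.569, -0.097, 0.096]
force: [-2.1, -0.1, 6.9]
gripper_width: 0.699
```

The carton landed at the predicted height. Now I'll release it and rise.

{"api": "drive_tool", "payload": {"dp": [[0,-0.0005,0],[0,-0.0005,0],[0,-0.0005,0],[0,-0.0005,0]], "yaw": [0,0,0,0], "grip": 0.0854}}

```text
clock: 28.62
tool_pos: [0.5037, 0.0409, 0.0402]
ee_rot: [-1.569, -0.097, 0.097]
force: [-0.1, -0.7, -0.2]
gripper_width: 0.998
```

{"api": "drive_tool", "payload": {"dp": [[0,-0.02,0],[0,-0.06,0],[0,-0.11,0],[0,-0.14,0],[0,-0.15,0],[0,-0.15,0]], "yaw": [0,0,0,0,0,0]}}

```text
clock: 29.38
tool_pos: [0.5036, 0.0409, 0.19]
ee_rot: [-1.569, -0.097, 0.097]
force: [-0.6, 0.1, 0.2]
gripper_width: 0.996
```

{"api": "drive_tool", "payload": {"dp": [[0,0,-0.02],[0,0,-0.06],[0,0,-0.11],[0,0,-0.16],[0,0,-0.19],[0,0,-0.2],[0,0,-0.2]], "yaw": [0,0,0,0,0,0,0], "grip": 0}}

```text
clock: 30.25
tool_pos: [0.5277, -0.1572, 0.189]
ee_rot: [-1.567, -0.094, 0.098]
force: [0.3, 0.3, 0.1]
gripper_width: -0.002
```

Run:
```python
from h import *
s,M=st(); print(tr(s['tool_pos']))
for n in('scene','top'): snap(n,n+'9.png')
a=cv2.imread('pics/scene9.png')[130:280,180:330];b=cv2.imread('pics/top9.png')[150:220,160:300]
cv2.imwrite('pics/c9.png',np.vstack([cv2.resize(a,(440,440),interpolation=cv2.INTER_CUBIC)[:340],cv2.resize(b,(440,220),interpolation=cv2.INTER_CUBIC)]))
```

```text
t 30.25 p [ 527.7 -157.2  189. ] yaw 7.02 down [-0.002  0.001 -1.   ] F [0.26 0.34 0.13] g -0.2 q [-0.31  0.31  1.69  0.    1.15 -0.43]
(np.float64(-0.2), np.float64(-158.36))
```

View pics/c9.png

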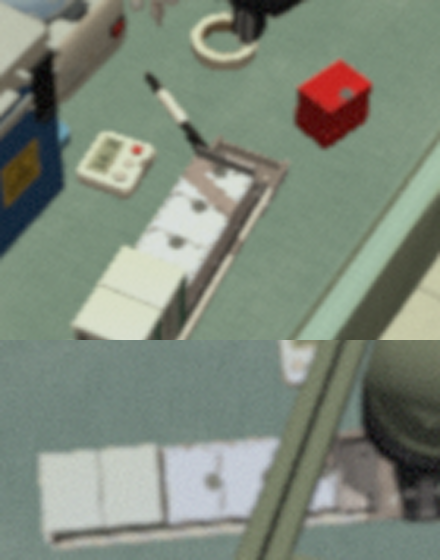

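{"api": "drive_tool", "payload": {"dp": [[0,0.02,0],[0,0.06,0],[0,0.1,0],[0,0.135,0],[0,0.152,0],[0,0.154,0],[0,0.154,0]], "yaw": [0,0,0,0,0,0,0]}}

```text
clock: 31.22
tool_pos: [0.5289, -0.157, 0.037]
ee_rot: [-1.569, -0.098, 0.097]
force: [0.1, -0.0, -0.6]
gripper_width: -0.002
```

{"api": "drive_tool", "payload": {"dp": [[0,0,0.003],[0,0,0.007],[0,0,0.011],[0,0,0.014],[0,0,0.016],[0,0,0.018]], "yaw": [0,0,0,0,0,0]}}

```text
clock: 31.98
tool_pos: [0.5261, -0.1396, 0.0363]
ee_rot: [-1.569, -0.097, 0.097]
force: [0.4, 0.4, 0.1]
gripper_width: 0.001
```

{"api": "drive_tool", "payload": {"dp": [[0,0,0.002],[0,0,0.004],[0,0,0.005]], "yaw": [0,0,0]}}

```text
clock: 32.35
tool_pos: [0.5255, -0.1346, 0.0363]
ee_rot: [-1.569, -0.097, 0.097]
force: [0.4, -0.5, 0.3]
gripper_width: 0.0
```

{"api": "drive_tool", "payload": {"dp": [[0,0,0.001],[0,0,0.002],[0,0,0.003]], "yaw": [0,0,0]}}

```text
clock: 32.72
tool_pos: [0.5252, -0.1317, 0.0363]
ee_rot: [-1.569, -0.097, 0.097]
force: [0.2, 0.3, -0.1]
gripper_width: 0.0
```

{"api": "drive_tool", "payload": {"dp": [[0,0,0.001],[0,0,0.002],[0,0,0.002]], "yaw": [0,0,0]}}

```text
clock: 33.1
tool_pos: [0.5249, -0.1297, 0.0363]
ee_rot: [-1.569, -0.097, 0.097]
force: [-0.3, 0.2, -1.0]
gripper_width: -0.0
```

{"api": "drive_tool", "payload": {"dp": [[0,0,0.0005],[0,0,0.001],[0,0,0.001]], "yaw": [0,0,0]}}

```text
clock: 33.48
tool_pos: [0.5249, -0.1297, 0.0363]
ee_rot: [-1.57, -0.097, 0.097]
force: [-0.6, -5.1, -0.8]
gripper_width: -0.0
```

{"api": "drive_tool", "payload": {"dp": [[0,0,0.0005],[0,0,0.001],[0,0,0.001]], "yaw": [0,0,0]}}

```text
clock: 33.85
tool_pos: [0.5248, -0.1289, 0.0363]
ee_rot: [-1.571, -0.098, 0.097]
force: [-0.0, -6.5, -0.1]
gripper_width: 0.004
```

{"api": "drive_tool", "payload": {"dp": [[0,0,0.0005],[0,0,0.001],[0,0,0.001]], "yaw": [0,0,0]}}

```text
clock: 34.22
tool_pos: [0.5247, -0.128, 0.0363]
ee_rot: [-1.571, -0.098, 0.097]
force: [-0.4, -5.2, -0.6]
gripper_width: 0.004
```

{"api": "drive_tool", "payload": {"dp": [[0,0,0.0005],[0,0,0.001],[0,0,0.001]], "yaw": [0,0,0]}}

```text
clock: 34.6
tool_pos: [0.5246, -0.1271, 0.0364]
ee_rot: [-1.571, -0.098, 0.097]
force: [-0.5, -6.9, -1.3]
gripper_width: -0.003
```

{"api": "drive_tool", "payload": {"dp": [[0,0,0.0005],[0,0,0.001],[0,0,0.001]], "yaw": [0,0,0]}}

```text
clock: 34.98
tool_pos: [0.5246, -0.1267, 0.0364]
ee_rot: [-1.572, -0.098, 0.097]
force: [-0.8, -8.8, -1.2]
gripper_width: -0.001
```

{"api": "drive_tool", "payload": {"dp": [[0,0,0.0005],[0,0,0.001],[0,0,0.001]], "yaw": [0,0,0]}}

```text
clock: 35.35
tool_pos: [0.5246, -0.1267, 0.0364]
ee_rot: [-1.573, -0.099, 0.098]
force: [-0.6, -12.4, -1.2]
gripper_width: -0.001
```

{"api": "drive_tool", "payload": {"dp": [[0,0,0.0005],[0,0,0.0008],[0,0,0.0008]], "yaw": [0,0,0]}}

```text
clock: 35.72
tool_pos: [0.5246, -0.1267, 0.0364]
ee_rot: [-1.575, -0.1, 0.098]
force: [-1.0, -15.7, -2.2]
gripper_width: -0.003
```

{"api": "drive_tool", "payload": {"dp": [[0,0,-0.004],[0,0,-0.008],[0,0,-0.015],[0,-0.03,-0.018],[0,-0.09,-0.018],[0,-0.14,-0.018],[0,-0.14,-0.06],[0,-0.14,-0.12],[0,-0.14,-0.18],[0,-0.14,-0.22],[0,-0.14,-0.24],[0,-0.14,-0.24]], "yaw": [0,0,0,0,0,0,0,0,0,0,0,0]}}

```text
clock: 37.22
tool_pos: [0.5534, -0.3615, 0.1758]
ee_rot: [-1.568, -0.095, 0.096]
force: [0.4, 0.9, -0.6]
gripper_width: 0.002
```

Run:
```python
from h import *
np.set_printoptions(precision=2,suppress=True)
st()
for n in('scene','top'): snap(n,n+'10.png')
a=cv2.imread('pics/scene10.png')[160:270,180:300];b=cv2.imread('pics/top10.png')[160:220,165:300]
cv2.imwrite('pics/a10.png',cv2.resize(a,None,fx=5,fy=5,interpolation=cv2.INTER_CUBIC))
cv2.imwrite('pics/b10.png',cv2.resize(b,None,fx=5.5,fy=5.5,interpolation=cv2.INTER_CUBIC))
c=load('top10');P=cloud(c)
for n,bx in(('talls',((165,175,222,215),.089)),('shorts',((210,170,275,212),.062,.009))):
    r=top(c,P,*bx); print(n,r,tr(np.array(r[0][0])/1000))
```

```text
t 37.23 p [ 553.4 -361.5  175.8] yaw 6.99 down [-0.  0. -1.] F [ 0.36  0.91 -0.59] g 0.2 q [-0.6   0.49  1.43  0.    1.22 -0.72]
talls (((500.3879089355469, 65.47139739990234), (64.00665283203125, 96.13269805908203), 7.0143842697143555), array([500.32,  65.52]), 974) (np.float64(-0.02), np.float64(65.97))
shorts (((514.7389526367188, -46.34393310546875), (64.003173828125, 148.9718475341797), 7.170063495635986), array([514.34, -46.84]), 1316) (np.float64(0.5), np.float64(-46.76))
```

View pics/a10.png

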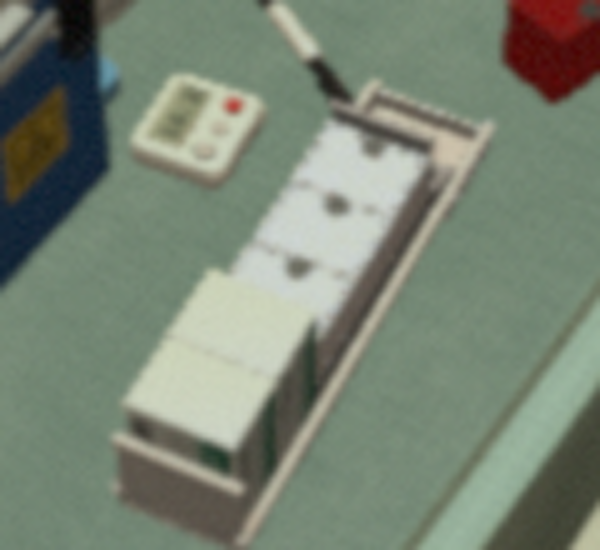

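View pics/b10.png

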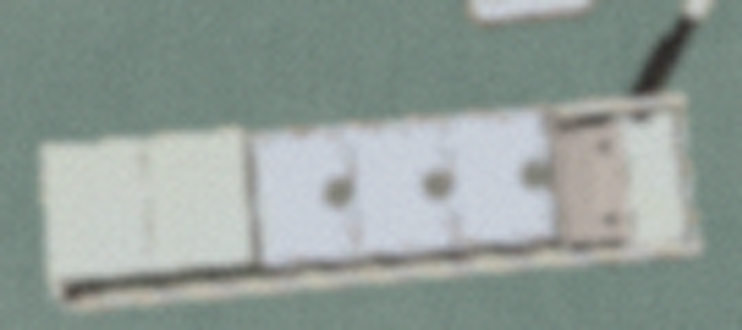

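The row is tight: the two tall cartons are side by side, there are no visible gaps, and everything stands upright between the lips. The arm is clear, so I'm handing in.

```bash
python3 -c "
from workcell import *
print(hand_in())"
```

```text
the job is handed in; nothing more can be done
None
```

The fresh carton is now in the tray directly beside the other tall carton, and the end stop is pushed back up against the row. I handed the job in at about 37 s of the 72 s; no verdict was reported.

- **Opening the gap:** I gripped the short carton next to the tall one and slid all three shorts and the stop about 46.6 mm along. The camera gave a 47 mm gap, so I pushed about 2 mm further with shut fingers until the force rose and nothing moved. I took that to be the hard stop.
- **Placing the carton:** I felt for the tall carton's face with the new carton (about 5.6 N), backed off, and lowered it. It reached the tray floor at the predicted height with about 7 N.
- **Closing up:** I pushed the stop up from behind for about 3 mm, until it stood still while the force rose to 15.7 N at the tool. That push force includes the brake.

**Last checks:** both camera views show five upright cartons between the lips, the tall pair side by side with no visible gaps, and the arm clear of everything. I saw no change to the things round about, though I did not measure the bottles and plaster roll again.

**Not fully settled:**
- I had no direct reading of the end stop joint. If the hard stop was really reached, the 3 mm push puts it near 0.044, close to the 0.0445 limit. The stall under rising force suggests the row is tight.
- The raw camera rectangles came out 4 to 14 mm larger than the true sizes because of edge blur, so millimetre gaps rest on the force stall, not the pictures.
- The two cameras differed by a few millimetres (up to about 5). I used the top view.

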